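# Hold a half-built case square

## Task

Pick up the steel square (it has an upright grip) and press it into the corner of the half-built case, flat on or just above the case floor, pushing the hinged panel out to its stop, until the outer edges of both legs touch the two panels. Finish still gripping the square and pressing it firmly against both panels so that the corner is held square; do not let go. Leave everything else on the counter where it is.

Things in the scene. Friction and masses are not known exactly. Their poses are not given: they have to be found in the camera images.
- square: Loose flat steel L, 0.25 to 0.42 kg: two equal legs 110 mm long outside, 25 wide, 8 thick, a 34 mm web in the inner corner carrying an upright grip. Origin: on the underside, below the grip's axis. One leg along x (outer edge y = -45 mm, x from -45 to 65), one along y (outer edge x = -45 mm, y from -45 to 65). z up. Centre of mass within 20 mm of the grip's axis.
- square_grip (a point): Middle of the square's upright aluminium grip, 24 x 24 mm, sides parallel to the legs, rising from 8 to 62 mm above the square's underside; this point is 38 mm above the underside, over the square's origin.
- square_heel (a point): Outer corner of the square, at x = y = -45 mm, z = 4 mm in the square's frame.
- case: Half-built case fixed to the counter: grey floor plate 204 x 204 mm, 8 thick; two 40 mm tall black panels on it meet at the corner x = y = -85 mm, the other sides are open. Origin: underside of the floor, about its centre. z up. With the square in place their axes are parallel, outer corner in inner corner: the square's origin is at x = y = -40 mm, z = 8 mm in the case's frame.
- case_corner (a point): The case's inner corner: where the inner faces of both panels and the floor's top meet, on the hinge's axis. Axes as the case's: the fixed panel runs from here along +x, the hinged panel, when square, along +y.
- fixed_panel: The fixed black panel, 12 mm thick, 40 mm tall, its inner face running from the inner corner 166 mm along +x. Origin at the inner corner, floor height; the inner face is its plane y = 0, looking to +y.
- panel_face (a point): Middle of the inner face of the hinged black panel (short steel hinge leaf on top at its corner end, 12 mm thick, 40 tall, its inner face 162 mm long from the inner corner), 82 mm from the corner and 20 mm above the case floor. The face runs along this frame's y, away from the corner, and looks along +x. The panel turns about the vertical through the inner corner.
- hinged_panel (a joint): Angle of the hinged panel, rad: 0 is square to the fixed panel, at its outer stop; positive leans inwards over the case floor (starts at 0.08 to 0.18). It is stiff, about 0.12 N m, has no spring and stays where it is left.
- foam: Bystander, to be left alone: black rigid foam block with a dished top, 150 x 90 mm, up to 56 mm tall. Origin: at its underside, about its centre.
- shell_a: Bystander, to be left alone: closed black case shell, 170 x 100 x 26 mm. Origin: at its underside, about its centre.
- shell_b: Bystander, to be left alone: closed black case shell, 170 x 100 x 26 mm. Origin: at its underside, about its centre.
- bottle: Bystander, to be left alone: black capped bottle, 70 mm across, 170 mm tall. Origin: at its underside, about its centre.
- spray_can: Bystander, to be left alone: orange can, 54 mm across, 190 mm tall. Origin: at its underside, about its centre.
- jar: Bystander, to be left alone: small white jar, 44 mm across, 55 mm tall. Origin: at its underside, about its centre.
- brush: Bystander, to be left alone: wooden-handled brush lying flat, 150 mm long. Origin: at its underside, about its centre.
There are look-alikes about, which are no part of the job. What is shaped like the square but green is not meant.

How it is judged:
On the way, in this order (a step that is already met when the one before it is completed fails the run):
1. the square is lifted clear of the counter in the gripper (height (world z) of square above 0.02 m and contact force between the fingers and square above 1 N and horizontal distance between square_heel and case_corner above 0.03 m), for 0.2 s.
2. the square is pressed home in the corner against both panels (horizontal distance between square_heel and case_corner below 0.006 m and angle between the x axis of square and the x axis of fixed_panel, either way round below 0.035 rad and angle between the y axis of square and the y axis of panel_face, either way round below 0.035 rad and x of square in the frame of case above -0.06 m and y of square in the frame of case above -0.06 m and value of joint hinged_panel below 0.03 rad and angle between square's own z axis and vertical below 0.08 rad and z of square in the frame of case below 0.02 m and contact force between square and fixed_panel above 1 N and contact force between square and hinged_panel above 1 N and contact force between the fingers and square above 1 N), for 0.5 s.
At the end, for the whole second after the job is handed in: Square gripped (over 1 N), at rest, outer corner within 6 mm of the inner corner, each leg within 2 degrees of its panel and pressing it with over 1 N, hinge within 0.03 rad of square, square level within 4.5 degrees, under 12 mm above the case floor; bystanders within 30 mm (all of step 2 and linear speed of square below 0.02 m/s); the arm keeps its last pose, push and grip.
It fails at once if a bystander is moved by more than 30 mm (distance of any of foam, shell_a, shell_b, bottle, spray_can, jar, brush from where it was at the start of the episode above 0.03 m).
It also fails if it takes over 43 s, if anything falls off the work surface, if the arm or the gripper's body presses on something with over 40 N, if the wrist force passes 120 N, or if a joint passes its speed limit or range.

## Robot

A 6-joint arm with a two-finger parallel gripper is mounted at the origin on the work surface. World frame = base frame: x ahead of the robot, y to its left, z up, the work surface at z = 0. Lengths are in m, angles in rad, forces in N, time in s.
With the tool pointing down it reaches from about 0.35 to 0.975 m from the base axis. Payload 4.9 kg.
Tool frame: the origin (TCP) lies at the very end of the fingers, on their centre line; the grasp point (between the pads) lies 19 mm behind it (manip.grip_depth is the distance from the TCP to the grasp point, in m); z points along the fingers, x is the direction in which the jaws open and shut, and the axes are right-handed (so a half turn about z gives the same grasp; the last joint's range is limited). The gripper opens to 85 mm and grips with 20 to 120 N. Pads are 22 mm wide; open, the fingers measure 114 mm over their backs; the gripper's body (76 mm by 85 mm) begins 54 mm behind the grasp point. The pads swing forward as they close: fully open they stand 13 mm farther back than shut.
Start: joints at [1.225, 0.053, 1.613, -0, 1.476, -0.119], TCP at [0.141, 0.609, 0.231] pointing down, gripper open.
Joint ranges: [-3.01, 3.01], [-1.01, 2.22], [0.06, 2.58], [-1.02, 4.17], [0.09, 2.62], [-3.14, 3.14]. Speed limits (rad/s): [2.57, 2.57, 3.14, 3.14, 3.14, 3.14].

## Interface

Orientations are given as a unit quaternion [w, x, y, z].
In Python, from plant import manip gives the robot as it stands. The module is installed in compiled form; this text tells all that it offers.
- The arm moves only by the shell command python3 -m crank 'ROWS' [OPENING]. ROWS is JSON, a list of rows, each a list of 4 numbers: the shift along the tool's x, y, z in cm, then the turn about the tool's z in units of 6 degrees (1.0 is 6 degrees). A call has 1 to 10 rows; each row shifts and turns the commanded pose from where the row before left it, along the tool's axes as they then stand; what a row does not reach is not made up. A row lasts 1/12 s, in which the tool goes at most 41.7 mm and 7.16 degrees, less where a joint would pass 70% of its speed; a pose out of reach is approached as far as the arm can. A call with a gripper value outside its range is refused whole. OPENING is the opening, from 0 (shut) to 1 (fully open), set as the call begins (- or left out, the last holds). The fingers move at their own pace and stop on an object; the grip force is fixed at half the most. Time passes only in rows, so rows that do not move let the fingers close. It gives the time, the measured TCP pose, the force and the opening at its end, in the units of the state.
- manip.state(): the state, without advancing time (a new reading comes with each control period).
- manip.grab_frame(name): name is "scene" or "top" or "wrist"; returns a dict with "img" (480x640x3 uint8, red, green, blue), "intrinsics" (3x3 intrinsics, pixels), "position" and "orientation" of the camera in the world. Camera axes: x right, y up, looking along -z (the intrinsics and any distortion apply to the point x, -y, -z); pixel columns grow to the right and rows downward; lengths in m; the calibration is good to about 2 mm. A picture is of the moment at which its call begins. There is no depth.
- manip.job_done(): hands the job in, once; it reports no verdict.
The state is a dict: "time": time; "joint_pos": joint angles; "joint_vel": joint speeds; "joint_efforts": joint torques, N m; "tool_pos": TCP position; "tool_rot": TCP orientation; "contact_force": force on the tool from outside, world axes, zero at the start; "ft_torque": the same for the moment, N m; "gripper_width": opening from 0.0 (shut) to 1.0 (fully open).
Only numpy, scipy, OpenCV 4.12 (cv2) and the standard library are available. Lean on these libraries where they do the work, as an engineer would, in place of code of your own. Each camera call takes 0.05 s, during which the arm holds its last target.

## Working session

There is one attempt and no reset: what is moved stays moved. The work goes in short steps, Python scripts to look and compute and a shell command to move; the robot and the scene stay as the last step left them, time stands still between calls to the robot, and variables do not carry over. Pictures are saved under pics/ and viewed, and the job is handed in when it is done.

```bash
mkdir -p pics
python3 - <<'E'
from plant import manip
import cv2
print(manip.state(), manip.grip_depth)
for n in ("scene","top","wrist"):
    f=manip.grab_frame(n); cv2.imwrite(f"pics/{n}0.png",f["img"][:,:,::-1]); print(n,f["intrinsics"],f["position"],f["orientation"],[k for k in f])
E
```

```text
{'time': 0.0, 'joint_pos': array([ 1.22498259e+00,  5.33469329e-02,  1.61428740e+00,  2.01106550e-05,
        1.47601599e+00, -1.19025196e-01]), 'joint_vel': array([-0.00155386,  0.00022389,  0.00034611,  0.00062124, -0.00021956,
        0.00013966]), 'joint_efforts': array([ 9.83674181e-04, -3.93699217e+01, -3.70167661e+01, -2.14666863e-05,
        7.20098469e-03, -2.41951687e-05]), 'tool_pos': array([0.14032738, 0.60840262, 0.23007313]), 'tool_rot': array([ 5.31849590e-04,  7.82575889e-01,  6.22554350e-01, -8.80755049e-04]), 'contact_force': array([-0.12351823,  1.4474224 , -1.26728909]), 'ft_torque': array([-0.01664786, -0.00691732, -0.03891376]), 'gripper_width': 1.0022268639073073} 0.0187
scene [[445.37907354   0.         318.09340902]
 [  0.         445.37907354 238.97625635]
 [  0.           0.           1.        ]] [1.1485911  0.1617766  0.93024695] [0.59983231 0.18644973 0.2412991  0.73973809] ['img', 'intrinsics', 'position', 'orientation']
top [[490.5298425    0.         321.12137352]
 [  0.         490.5298425  229.15301857]
 [  0.           0.           1.        ]] [0.23113535 0.01945752 1.52739138] [-0.67417669 -0.06860117  0.07372901  0.73167186] ['img', 'intrinsics', 'position', 'orientation']
wrist [[374.23122763   0.         321.22331194]
 [  0.         374.23122763 239.40094749]
 [  0.           0.           1.        ]] [0.06090588 0.62684095 0.37266882] [ 0.7721697  -0.12728569 -0.09892906  0.61462619] ['img', 'intrinsics', 'position', 'orientation']
```

View pics/scene0.png

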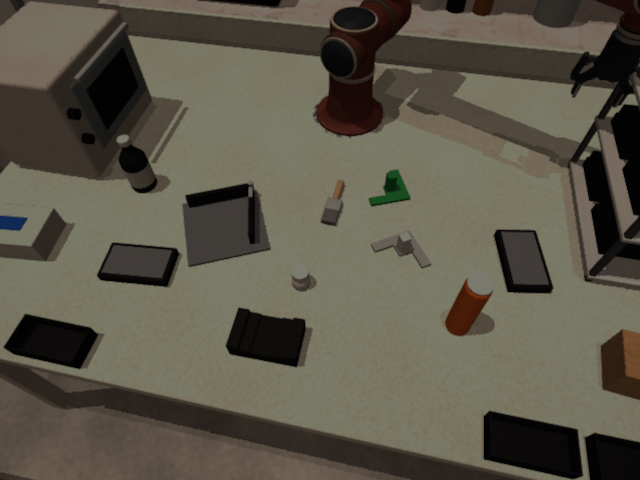

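View pics/top0.png

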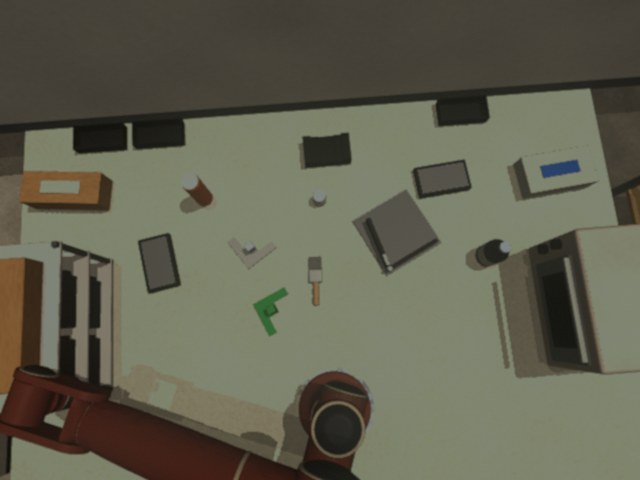

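View pics/wrist0.png

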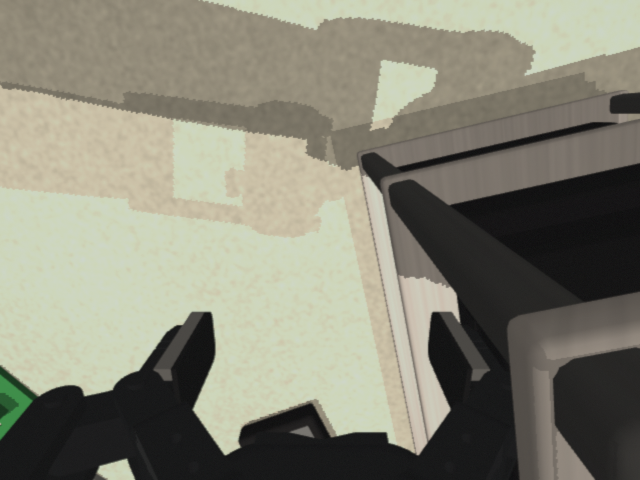

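Candidates for the square: a grey L (scene 403,245; top 250,252) and a green L (scene 390,190; top 270,308). The description says steel, not green, so I choose the grey one. The case corner is near top (388,268), with the fixed panel running to the right and the hinged one up-left. Next I'll check close crops.

```bash
cat > h.py <<'E'
import numpy as np, cv2
from scipy.spatial.transform import Rotation as R
from plant import manip
def cam(f):
    q=np.array(f["orientation"]); return np.array(f["position"]), R.from_quat([q[1],q[2],q[3],q[0]]).as_matrix()@np.diag([1,-1,-1]), np.array(f["intrinsics"])
def ray(f,uv,z):
    p,M,K=cam(f); uv=np.atleast_2d(np.asarray(uv,float)); d=(M@np.linalg.inv(K)@np.c_[uv,np.ones(len(uv))].T).T
    return p+d*((z-p[2])/d[:,2])[:,None]
def proj(f,P):
    p,M,K=cam(f); c=(np.atleast_2d(P)-p)@M@K.T; return c[:,:2]/c[:,2:]
def crop(f,name,x0,y0,w,h,s):
    cv2.imwrite(f"pics/{name}.png",cv2.resize(f["img"][y0:y0+h,x0:x0+w,::-1],None,fx=s,fy=s,interpolation=cv2.INTER_CUBIC))
E
python3 - <<'E'
from h import *
a=manip.grab_frame("top");b=manip.grab_frame("scene")
import pickle;pickle.dump((a,b),open("f0.pkl","wb"))
A=cv2.resize(a["img"][225:285,215:295,::-1],None,fx=5,fy=5,interpolation=cv2.INTER_CUBIC)
B=cv2.resize(b["img"][215:275,360:440,::-1],None,fx=5,fy=5,interpolation=cv2.INTER_CUBIC)
C=cv2.resize(a["img"][180:280,340:450,::-1],(400,300))
A2=cv2.resize(a["img"][185:281,345:449,::-1],None,fx=3.84,fy=3.84,interpolation=cv2.INTER_CUBIC)[:300*2,:400]
cv2.imwrite("pics/c1.png",np.hstack([A,B]))
crop(a,"c2",345,185,100,95,6); crop(b,"c3",175,175,100,90,6)
E
```

```text
(no output)
```

View pics/c1.png

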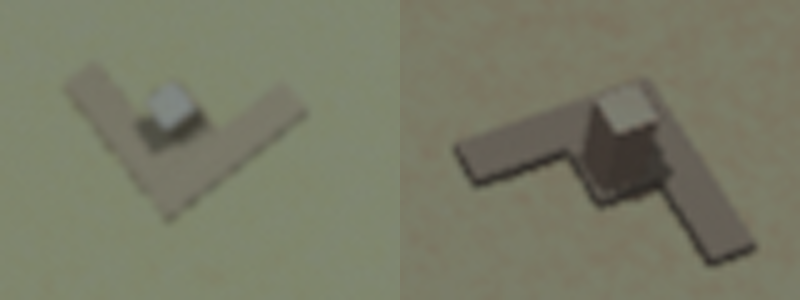

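View pics/c2.png

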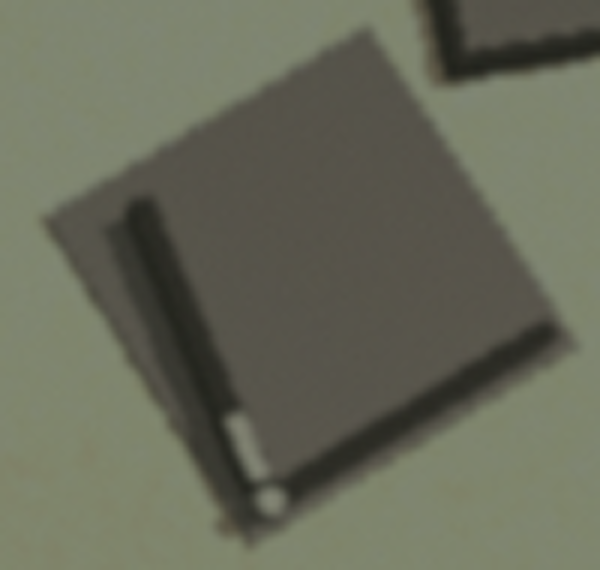

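View pics/c3.png

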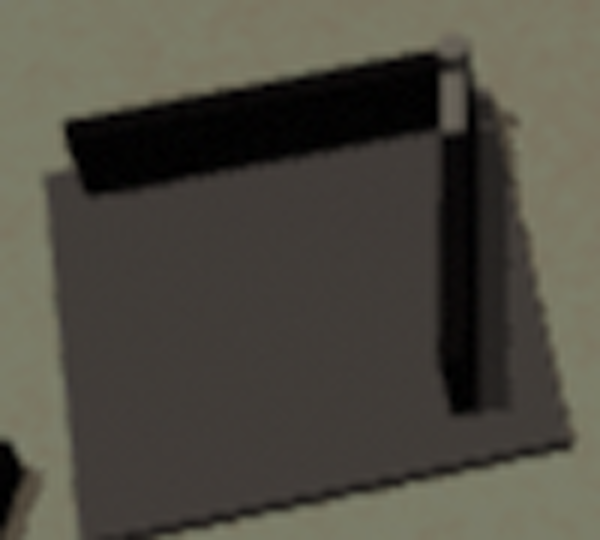

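The grey L is confirmed by its upright light grip. The case's panels are black: the fixed one runs right along the lower side, and the hinged one leans inward with its hinge leaf at the corner. Next I'll measure both.

Run:
```python
from h import *
import pickle;a,b=pickle.load(open("f0.pkl","rb"))
def fitL(h,l,r,name):
    # h heel, l end of y leg (outer), r end of x leg
    x=(r-h)[:2];y=(l-h)[:2]
    ax=np.degrees(np.arctan2(x[1],x[0]));ay=np.degrees(np.arctan2(y[1],y[0]))-90
    print(name,"heel",h.round(4),"len",np.linalg.norm(x).round(4),np.linalg.norm(y).round(4),"yaw",ax.round(2),ay.round(2))
    t=np.radians((ax+ay)/2); c,s=np.cos(t),np.sin(t); return t,np.array([[c,-s],[s,c]])
def A(p): return (np.array(p)+.5)/5-.5+[215,225]
def B(p): return (np.array(p)-[400,0]+.5)/5-.5+[360,215]
for f,pts,n in ((a,[A((168,222)),A((65,87)),A((309,111))],"top"),(b,[B((640,77)),B((757,246)),B((454,148))],"scene")):
    P=ray(f,pts,.008); t,M=fitL(*P,n); print("  origin",(P[0,:2]+M@[.045,.045]).round(4))
print("grip top",ray(a,[A((171,107))],.062),ray(b,[B((628,108))],.062))
# case floor, top crop
C=lambda p:(np.array(p)+.5)/6-.5+[345,185]
D=lambda p:(np.array(p)+.5)/6-.5+[175,175]
Pt=ray(a,[C((250,548)),C((42,217)),C((370,24)),C((580,348))],.008)
Ps=ray(b,[D((572,437)),D((82,540)),D((45,175))],.008)
for P,n in((Pt,"top"),(Ps,"scene")):
    print(n,P[:,:2].round(4).tolist(),np.linalg.norm(np.diff(P,axis=0),axis=1).round(4))
    print(" centre",((P[0]+P[2])/2).round(4), "dirs",np.degrees(np.arctan2(*np.diff(P,axis=0)[:,1::-1].T)).round(2))
print("pin",ray(a,[C((270,500))],.05),ray(b,[D((453,42))],.05))
print("fixed panel end inner top", ray(b,[D((66,122)),D((440,52))],.048))
```

```text
top heel [0.4335 0.232  0.008 ] len 0.1112 0.1087 yaw -55.7 -56.38
  origin [0.4959 0.2198]
scene heel [0.434  0.2303 0.008 ] len 0.1077 0.1124 yaw -53.98 -54.3
  origin [0.4968 0.2202]
grip top [[0.49598664 0.21896596 0.062     ]] [[0.49554984 0.22245356 0.062     ]]
top [[0.377, -0.1936], [0.5602, -0.1029], [0.6513, -0.2881], [0.4672, -0.3772]] [0.2044 0.2063 0.2046]
 centre [ 0.5141 -0.2408  0.008 ] dirs [  26.32  -63.8  -154.17]
scene [[0.558, -0.1024], [0.6478, -0.2853], [0.4677, -0.3752]] [0.2037 0.2013]
 centre [ 0.5128 -0.2388  0.008 ] dirs [ -63.84 -153.47]
pin [[ 0.39621426 -0.20038799  0.05      ]] [[ 0.38922632 -0.20089569  0.05      ]]
fixed panel end inner top [[ 0.46687861 -0.35447307  0.048     ]
 [ 0.39445587 -0.20562648  0.048     ]]
```

Square origin is about (0.496, 0.220) with yaw −55°, and the sizes check at 108–112 mm. Case centre is about (0.5135, −0.240) with yaw −63.8°, and the floor measures 201–206 mm. Both agree across the two views. Moving over the grip now.

```bash
python3 -m crank '[[-2.28,3.33,0,0],[-2.28,3.33,0,0],[-2.28,3.33,0,0],[-2.28,3.33,0,0],[-2.28,3.33,0,0],[-2.28,3.33,0,0],[-2.28,3.33,0,0],[-2.28,3.33,0,0],[-2.28,3.33,0,0],[-2.28,3.33,0,0]]' 1; python3 -m crank '[[-2.28,3.33,0,0],[-2.28,3.33,0,0],[-2.28,3.33,0,0],[0,0,1,1],[0,0,1,1],[0,0,1,1],[0,0,1,1],[0,0,1,1],[0,0,1,1],[0,0,1,1]]'
python3 -m crank '[[0,0,0,0],[0,0,0,0]]'
cat >> h.py <<'E'
def tool():
    s=manip.state(); q=s["tool_rot"]; M=R.from_quat([q[1],q[2],q[3],q[0]]).as_matrix()
    return s,np.array(s["tool_pos"]),M
def rel(target,yaw):  # yaw of tool x, deg
    s,p,M=tool(); f=np.degrees(np.arctan2(M[1,0],M[0,0]))
    print("tcp",p.round(4),"yaw",f.round(2),"tilt",M[:,2].round(4),"F",np.round(s["contact_force"],1),"w",round(s["gripper_width"],3),"t",round(s["time"],2))
    print("shift cm",(100*M.T@(np.array(target)-p)).round(2),"turn",round(((f-yaw+180)%360-180)/6,2))
E
python3 - <<'E'
from h import *
rel([.496,.220,.11],34.9)
f=manip.grab_frame("wrist");cv2.imwrite("pics/w1.png",f["img"][:,:,::-1])
print(proj(f,[[.496,.220,.062]]))
import pickle;pickle.dump(f,open("w1.pkl","wb"))
E
```

```text
time: 1.08
tool_pos: [0.4147, 0.3103, 0.2315]
tool_rot: [0.0, 0.783, 0.623, 0.0]
contact_force: [0.2, 0.7, -0.3]
gripper_width: 1.001
time: 1.92
tool_pos: [0.4956, 0.2227, 0.1607]
tool_rot: [-0.0, 0.954, 0.298, -0.0]
contact_force: [0.7, -0.5, -0.4]
gripper_width: 1.004
time: 2.08
tool_pos: [0.4952, 0.2227, 0.1607]
tool_rot: [0.0, 0.953, 0.302, -0.001]
contact_force: [0.2, 0.6, -0.2]
gripper_width: 0.998
tcp [0.4952 0.2227 0.1607] yaw 35.16 tilt [-1.5e-03 -5.0e-04 -1.0e+00] F [ 0.2  0.6 -0.2] w 0.998 t 2.08
shift cm [-0.08  0.27  5.07] turn 0.04
[[320.52423846 243.40991309]]
```

View pics/w1.png

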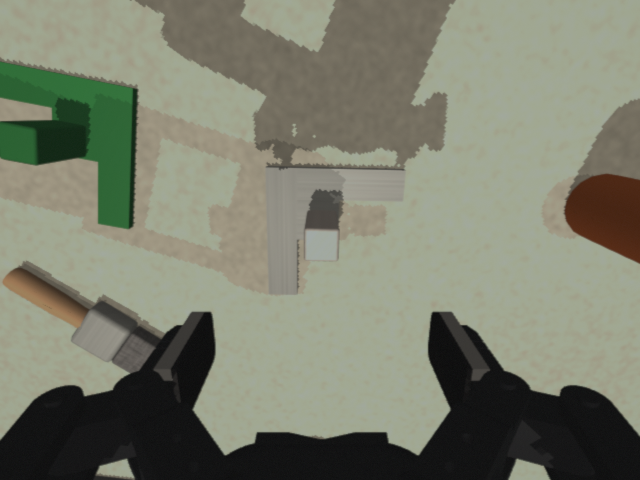

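The wrist view shows the grip top at (321,244), as predicted at (320.5,243.4), with the leg edges aligned to the image axes. Descending to grasp.

```bash
python3 -m crank '[[-0.1,0.27,2.4,0],[0,0,2.4,0],[0,0,2.4,0],[0,0,2.4,0],[0,0,2.4,0],[0,0,2.4,0],[0,0,0,0],[0,0,0,0]]' 1
python3 -m crank '[[0,0,0,0],[0,0,0,0],[0,0,0,0],[0,0,0,0],[0,0,0,0],[0,0,0,0],[0,0,0,0],[0,0,0,0]]' 0
python3 - <<'E'
from h import *
rel([.496,.220,.018],34.9)
E
```

```text
time: 2.8
tool_pos: [0.4959, 0.2199, 0.017]
tool_rot: [-0.0, 0.954, 0.301, -0.001]
contact_force: [0.6, -0.8, 0.8]
gripper_width: 0.999
time: 3.47
tool_pos: [0.4971, 0.2202, 0.0185]
tool_rot: [0.0, 0.954, 0.301, 0.001]
contact_force: [-1.1, -0.5, 6.2]
gripper_width: 0.273
tcp [0.4971 0.2202 0.0185] yaw 35.01 tilt [ 1.2e-03  1.0e-04 -1.0e+00] F [-1.1 -0.5  6.2] w 0.273 t 3.47
shift cm [-0.1  -0.05  0.05] turn 0.02
```

```bash
python3 -m crank '[[0,0,-1,0],[0,0,-1.5,0],[0,0,-2,0],[0,0,-2,0],[0,0,-2,0],[0,0,-1.5,0],[0,0,0,0],[0,0,0,0]]'
python3 - <<'E'
from h import *
# target: square origin above case, pre-insert offset 25mm out along diagonal
c=np.array([.5135,-.240]);t=np.radians(-63.8);M=np.array([[np.cos(t),-np.sin(t)],[np.sin(t),np.cos(t)]])
print("home",c+M@[-.04,-.04],"pre",c+M@[-.005,-.01])
rel([*(c+M@[-.005,-.01]),.12],26.2)
f=manip.grab_frame("wrist");crop(f,"w2",160,120,400,300,2)
E
```

```text
time: 4.13
tool_pos: [0.4965, 0.2201, 0.1176]
tool_rot: [-0.0, 0.954, 0.301, 0.001]
contact_force: [-0.7, 0.4, -4.4]
gripper_width: 0.275
home [ 0.45994943 -0.2217699 ] pre [ 0.50231989 -0.23992877]
tcp [0.4965 0.2201 0.1176] yaw 35.01 tilt [ 1.e-03  3.e-04 -1.e+00] F [-0.7  0.4 -4.4] w 0.275 t 4.13
shift cm [-25.91  38.01  -0.26] turn 1.47
```

View pics/w2.png

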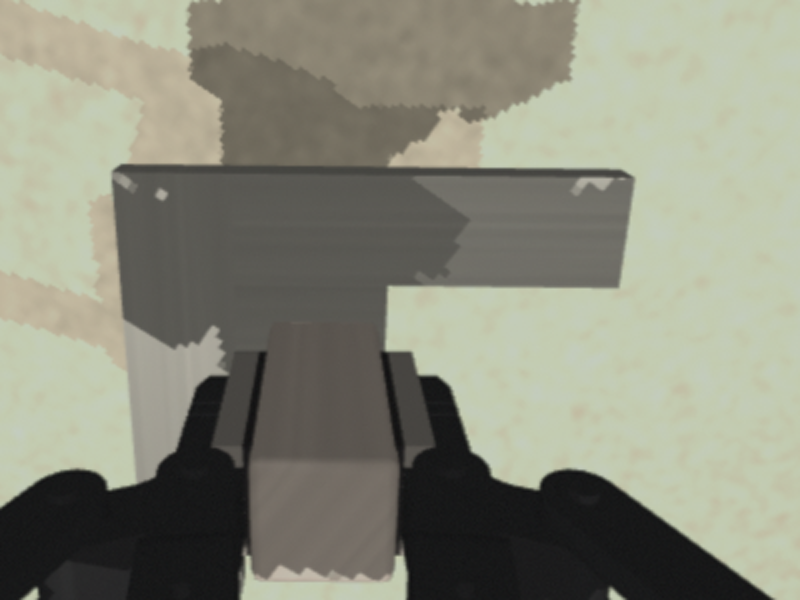

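The square hangs level in the fingers, with its legs parallel to the image axes. Carrying it to above the case.

```bash
python3 -m crank '[[-1.5,2.2,0,0],[-2.2,3.2,0,0],[-2.2,3.2,0,0],[-2.2,3.2,0,0],[-2.2,3.2,0,0],[-2.2,3.2,0,0],[-2.2,3.2,0,0],[-2.2,3.2,0,0],[-2.2,3.2,0,0],[-2.2,3.2,0,0]]'
python3 -m crank '[[-2.2,3.2,0,0],[-1.7,2.5,0,0],[-0.6,1.0,0,0],[0,0,0,0.5],[0,0,0,0.97],[0,0,0,0],[0,0,0,0],[0,0,0,0]]'
python3 - <<'E'
from h import *
import pickle
rel([.5075,-.2422,.118],26.2)
f=manip.grab_frame("wrist");cv2.imwrite("pics/w3.png",f["img"][:,:,::-1])
g=manip.grab_frame("top");crop(g,"t3",320,160,133,100,6);h=manip.grab_frame("scene");crop(h,"s3",160,150,133,100,6)
pickle.dump((f,g,h),open("f3.pkl","wb"))
E
```

```text
time: 5.02
tool_pos: [0.498, -0.1573, 0.1149]
tool_rot: [-0.001, 0.954, 0.301, -0.001]
contact_force: [-0.1, -0.3, -2.8]
gripper_width: 0.272
time: 5.68
tool_pos: [0.5008, -0.2359, 0.1161]
tool_rot: [-0.001, 0.974, 0.228, -0.001]
contact_force: [-0.1, 0.3, -3.6]
gripper_width: 0.276
tcp [ 0.5008 -0.2359  0.1161] yaw 26.33 tilt [-0.0016  0.0012 -1.    ] F [-0.1  0.3 -3.6] w 0.276 t 5.68
shift cm [ 0.32  0.86 -0.19] turn 0.02
```

View pics/w3.png

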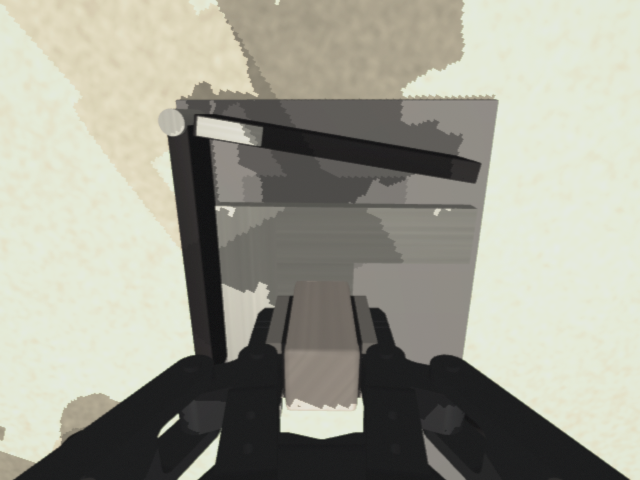

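View pics/s3.png

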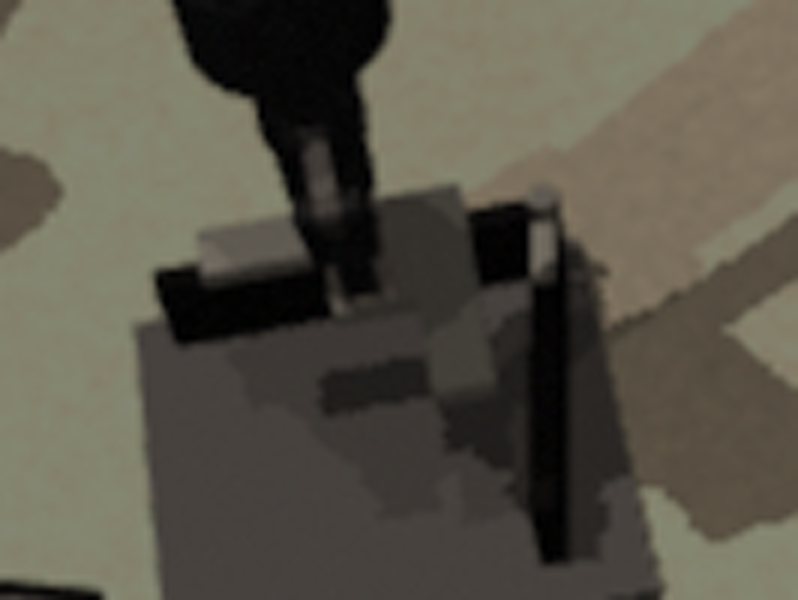

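The wrist view shows the fixed panel at left, its inner top edge from about (210,135) to (225,360). The hinged panel runs from (195,125) to (480,170), and the square's y-leg edge at y≈206 is parallel to the floor edge at y≈99. I'll refine the case pose from this view.

Run:
```python
from h import *
import pickle;f,g,h=pickle.load(open("f3.pkl","rb"))
im=f["img"]
def show(n,x0,y0,w,hh,s): crop(f,n,x0,y0,w,hh,s)
show("w3a",150,80,200,150,4)
E=ray(f,[(177,99.5),(497,98)],.008);print("floor edge",E.round(4),np.linalg.norm(E[1]-E[0]),np.degrees(np.arctan2(*(E[1]-E[0])[1::-1])))
s,p,M=tool();print(p)
# square outer edges: top of steel at z = tcp-0.0185+0.008
z=p[2]-.0185+.008
Q=ray(f,[(215,207),(477,208.5)],z);print("y-leg edge",Q.round(4),np.linalg.norm(Q[1]-Q[0]),np.degrees(np.arctan2(*(Q[1]-Q[0])[1::-1])))
```

```text
floor edge [[ 0.3795 -0.1957  0.008 ]
 [ 0.5591 -0.1059  0.008 ]] 0.2008006135656546 26.57976241855319
[ 0.50130527 -0.23627523  0.11702283]
y-leg edge [[ 0.4413 -0.2158  0.1065]
 [ 0.5395 -0.1679  0.1065]] 0.1092948758964861 26.019599306174463
```

View pics/w3a.png

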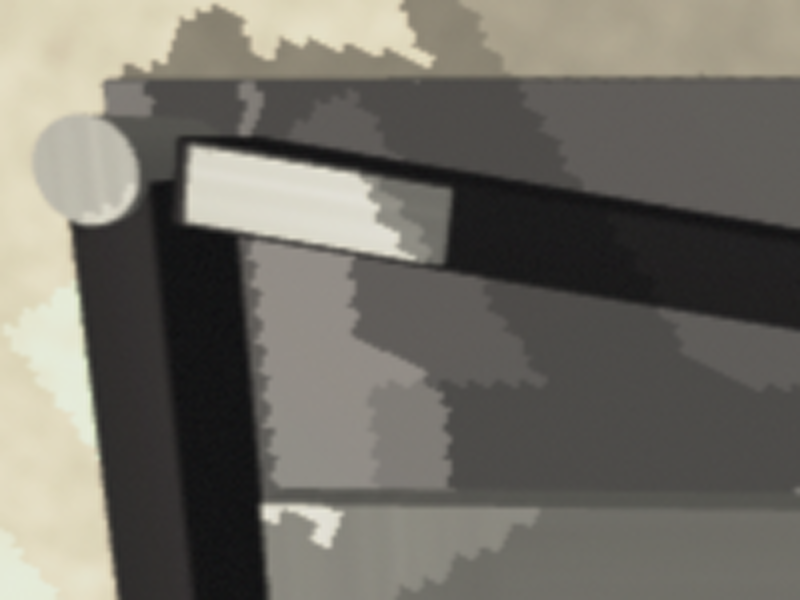

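```bash
python3 -m crank '[[0.5,1.0,0,0],[0,0,1.5,0],[0,0,1.5,0],[0,0,1.5,0],[0,0,1.5,0],[0,0,1.5,0],[0,0,1.0,0],[0,0,0,0],[0,0,0,0]]'
python3 - <<'E'
from h import *
rel([.4609,-.2225,.0285],26.4)
f=manip.grab_frame("wrist");cv2.imwrite("pics/w4.png",f["img"][:,:,::-1])
import pickle;pickle.dump(f,open("f4.pkl","wb"))
E
```

```text
time: 6.58
tool_pos: [0.51, -0.2432, 0.0319]
tool_rot: [-0.0, 0.974, 0.227, -0.0]
contact_force: [-0.0, 0.5, -3.9]
gripper_width: 0.272
tcp [ 0.51   -0.2432  0.0319] yaw 26.22 tilt [-1.e-03  6.e-04 -1.e+00] F [-0.   0.5 -3.9] w 0.272 t 6.58
shift cm [-3.49 -4.02  0.35] turn -0.03
```

View pics/w4.png

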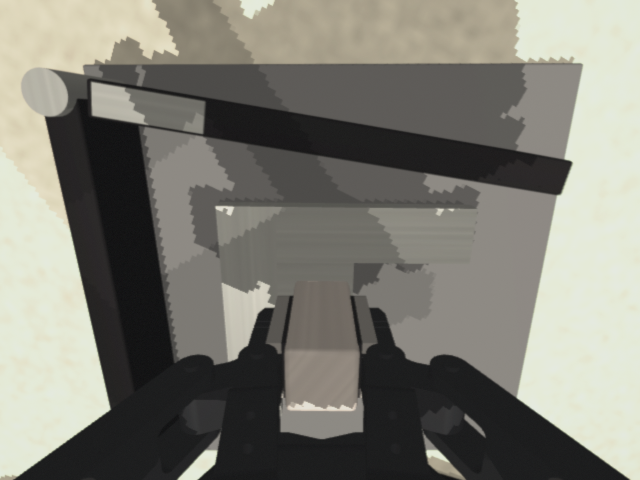

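Square is about 5 mm above the floor, clear of both panels. I'll approach the fixed panel first, then the hinged one.

```bash
python3 -m crank '[[-0.7,0,0.1,0],[-0.7,0,0.1,0],[-0.7,0,0,0],[-0.6,0,0,0],[-0.3,0,0,0],[0,0,0,0],[0,0,0,0]]'
python3 -m crank '[[0,-0.6,0,0],[0,-0.6,0,0],[0,-0.6,0,0],[0,-0.6,0,0],[0,-0.5,0,0],[0,-0.4,0,0],[0,-0.2,0,0],[0,0,0,0],[0,0,0,0]]'
python3 - <<'E'
from h import *
rel([.4609,-.2225,.0285],26.4)
s,p,M=tool();print("F tool",(M.T@s["contact_force"]).round(1),s["ft_torque"])
f=manip.grab_frame("wrist");cv2.imwrite("pics/w5.png",f["img"][:,:,::-1])
E
```

```text
time: 7.22
tool_pos: [0.4832, -0.257, 0.0305]
tool_rot: [0.0, 0.974, 0.226, 0.0]
contact_force: [-0.5, -0.7, -3.7]
gripper_width: 0.273
time: 7.97
tool_pos: [0.4676, -0.2251, 0.0302]
tool_rot: [-0.0, 0.974, 0.227, -0.0]
contact_force: [-0.5, 0.0, -3.8]
gripper_width: 0.274
tcp [ 0.4676 -0.2251  0.0302] yaw 26.21 tilt [-7.e-04  2.e-04 -1.e+00] F [-0.5  0.  -3.8] w 0.274 t 7.97
shift cm [-0.49 -0.53  0.17] turn -0.03
F tool [-0.4 -0.2  3.8] [-0.00448728  0.0028048  -0.04615434]
```

View pics/w5.png

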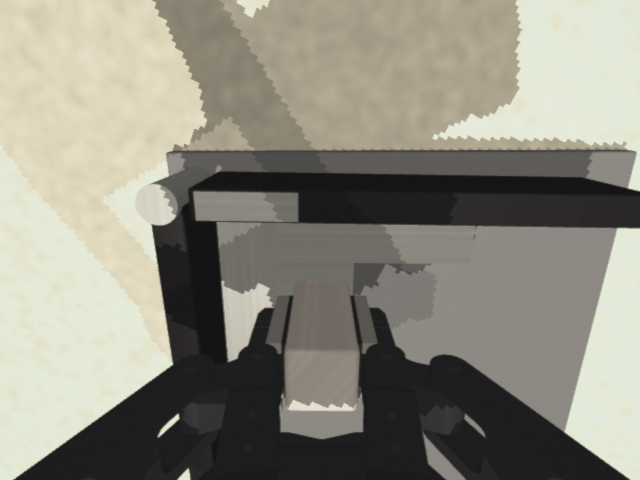

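The hinged panel has been pushed almost square (lower edge 220→226 px). Small pressing steps now, watching the force.

```bash
P='from h import *
s,p,M=tool();print("F tool",(M.T@s["contact_force"]).round(1),"T",(M.T@s["ft_torque"]).round(2));rel([.4609,-.2225,.0285],26.4)'
python3 -m crank '[[0,-0.2,0,0],[0,-0.2,0,0],[0,0,0,0],[0,0,0,0]]'; python3 -c "$P"
python3 -m crank '[[-0.2,0,0,0],[-0.15,0,0,0],[0,0,0,0],[0,0,0,0]]'; python3 -c "$P"
```

```text
time: 8.35
tool_pos: [0.4671, -0.2237, 0.0309]
tool_rot: [0.003, 0.974, 0.227, 0.001]
contact_force: [1.9, -6.5, -6.3]
gripper_width: 0.274
F tool [-1.2  6.7  6.3] T [-1.31  0.05 -0.26]
tcp [ 0.4671 -0.2237  0.0309] yaw 26.25 tilt [ 0.0029 -0.0048 -1.    ] F [ 1.9 -6.5 -6.3] w 0.274 t 8.35
shift cm [-0.51 -0.38  0.24] turn -0.02
time: 8.68
tool_pos: [0.4653, -0.2247, 0.0317]
tool_rot: [0.002, 0.974, 0.227, 0.003]
contact_force: [5.5, -2.7, -4.6]
gripper_width: 0.274
F tool [3.8 4.8 4.6] T [-0.94  0.79 -0.21]
tcp [ 0.4653 -0.2247  0.0317] yaw 26.2 tilt [ 0.006  -0.0033 -1.    ] F [ 5.5 -2.7 -4.6] w 0.274 t 8.68
shift cm [-0.3  -0.4   0.31] turn -0.03
```

```bash
P='from h import *
s,p,M=tool();print("F tool",(M.T@s["contact_force"]).round(1),"T",(M.T@s["ft_torque"]).round(2));rel([.4609,-.2225,.0285],26.4)'
python3 -m crank '[[-0.2,-0.2,0.1,0],[0,0,0,0],[0,0,0,0],[0,0,0,0]]'; python3 -c "$P"
python3 - <<'E'
from h import *
import pickle
f=manip.grab_frame("wrist");crop(f,"w6",120,130,200,150,4);cv2.imwrite("pics/w6f.png",f["img"][:,:,::-1])
g=manip.grab_frame("top");crop(g,"t6",345,185,100,95,6)
pickle.dump((f,g),open("f6.pkl","wb"))
E
```

```text
time: 9.02
tool_pos: [0.465, -0.2246, 0.0319]
tool_rot: [0.004, 0.974, 0.227, 0.005]
contact_force: [11.4, -4.1, -5.3]
gripper_width: 0.272
F tool [8.4 8.6 5.5] T [-1.4   1.63 -0.33]
tcp [ 0.465  -0.2246  0.0319] yaw 26.21 tilt [ 0.0117 -0.0055 -0.9999] F [11.4 -4.1 -5.3] w 0.272 t 9.02
shift cm [-0.27 -0.38  0.33] turn -0.03
```

View pics/w6.png

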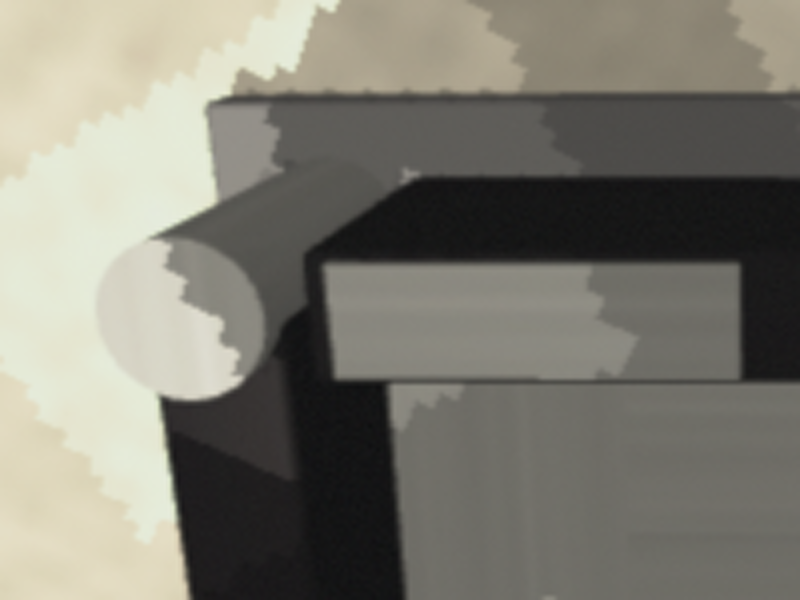

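View pics/w6f.png

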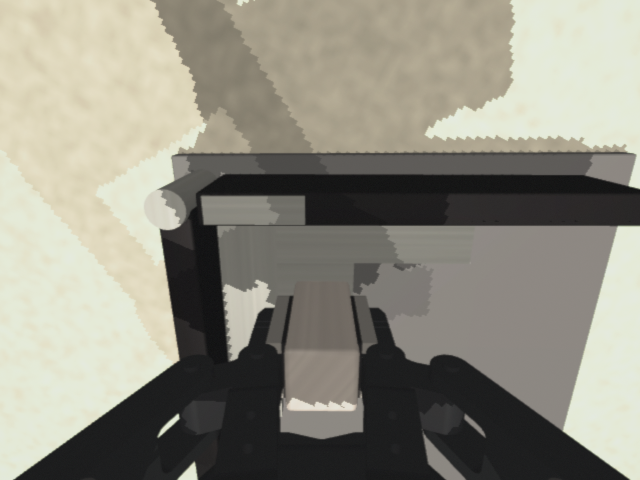

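Both forces are about 8.5 N, and the hinged panel is parallel to the floor edge (top edge of panel and floor edge both horizontal). Checking numerically that the square is fully home in the case's frame.

Run:
```python
from h import *
import pickle;f,g=pickle.load(open("f6.pkl","rb"))
E=ray(f,[(173.5,155.5),(635.5,154.5)],.008);d=(E[1]-E[0])[:2];print("floor edge",E.round(4),np.linalg.norm(d).round(4),np.degrees(np.arctan2(d[1],d[0])).round(2))
y=d/np.linalg.norm(d);x=np.array([y[1],-y[0]])
def case(P): v=P[:,:2]-E[0,:2]; return np.c_[v@x-.102,v@y-.102].round(4)
print("leg tip inner (expect -.060,.025)",case(ray(f,[(472,262.5)],.0215)))
print("hinged top inner edge (expect x -.085)",case(ray(f,[(202.5,224.5),(300,224.7),(610,226)],.048)))
s,p,M=tool();print("tcp in case (expect -.04,-.04)",case(p[None]))
crop(f,"w7",400,130,200,150,4); crop(f,"w8",190,200,133,100,6)
```

```text
floor edge [[ 0.3795 -0.1956  0.008 ]
 [ 0.5599 -0.1065  0.008 ]] 0.2012 26.28
leg tip inner (expect -.060,.025) [[-0.0569  0.0283]]
hinged top inner edge (expect x -.085) [[-0.0829 -0.0798]
 [-0.0827 -0.0458]
 [-0.0818  0.0636]]
tcp in case (expect -.04,-.04) [[-0.038  -0.0382]]
```

View pics/w7.png

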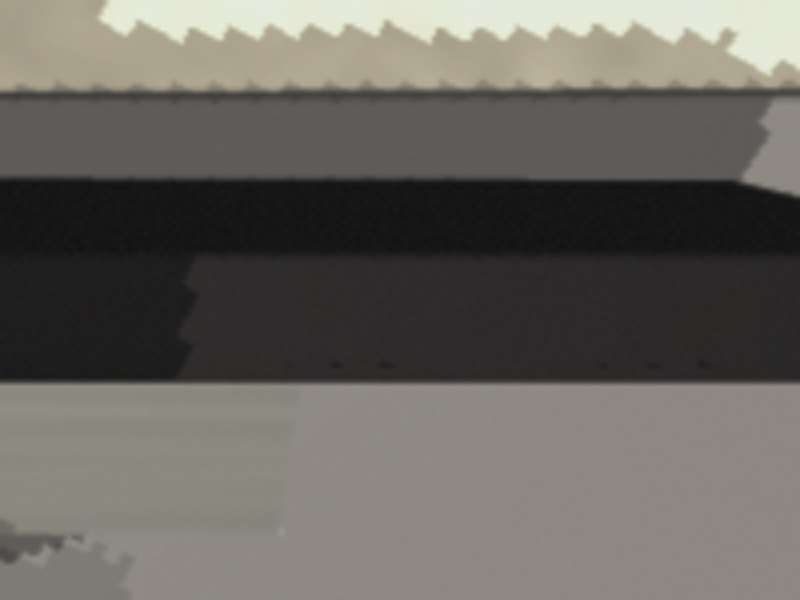

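View pics/t6.png

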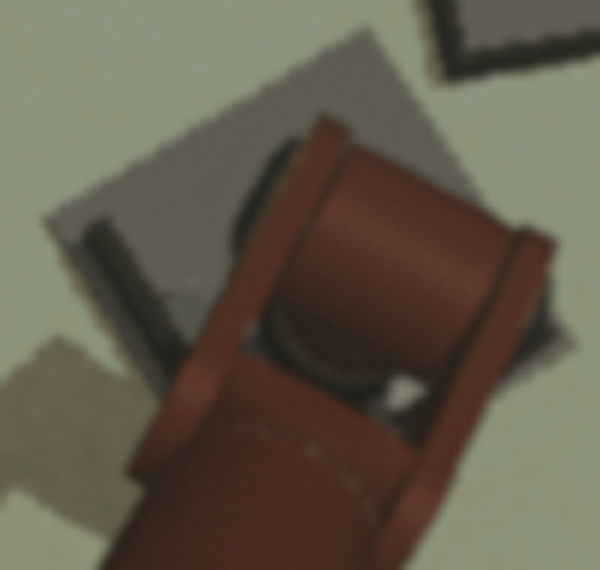

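The square, the TCP and the panel edge all carry the same 2–3 mm measurement offset, so the square is home and the hinge angle is about 0.008 rad. A slightly firmer press, then hold.

```bash
P='from h import *
s,p,M=tool();print("F tool",(M.T@s["contact_force"]).round(1),"T",(M.T@s["ft_torque"]).round(2),abs(s["joint_vel"]).max());rel([.465,-.2246,.0285],26.3)'
python3 -m crank '[[-0.1,-0.1,0.1,0],[0,0,0,0],[0,0,0,0],[0,0,0,0],[0,0,0,0],[0,0,0,0],[0,0,0,0],[0,0,0,0],[0,0,0,0],[0,0,0,0]]'; python3 -c "$P"
python3 -m crank '[[0,0,0,0],[0,0,0,0],[0,0,0,0],[0,0,0,0],[0,0,0,0],[0,0,0,0]]'; python3 -c "$P"
python3 - <<'E'
from h import *
f=manip.grab_frame("wrist");cv2.imwrite("pics/w9.png",f["img"][:,:,::-1])
f=manip.grab_frame("scene");crop(f,"s9",160,150,133,100,6)
E
```

```text
time: 9.95
tool_pos: [0.4649, -0.2247, 0.0319]
tool_rot: [0.005, 0.974, 0.227, 0.006]
contact_force: [14.0, -4.1, -3.5]
gripper_width: 0.271
F tool [10.7  9.8  3.8] T [-1.41  1.87 -0.47] 0.0016749918080030805
tcp [ 0.4649 -0.2247  0.0319] yaw 26.21 tilt [ 0.0145 -0.0066 -0.9999] F [14.  -4.1 -3.5] w 0.271 t 9.95
shift cm [ 0.01 -0.01  0.34] turn -0.01
time: 10.45
tool_pos: [0.4649, -0.2247, 0.0319]
tool_rot: [0.005, 0.974, 0.227, 0.006]
contact_force: [12.6, -2.8, -4.0]
gripper_width: 0.277
F tool [10.   8.   4.2] T [-1.38  1.95 -0.4 ] 0.0017569711395809175
tcp [ 0.4649 -0.2247  0.0319] yaw 26.22 tilt [ 0.0145 -0.0066 -0.9999] F [12.6 -2.8 -4. ] w 0.277 t 10.45
shift cm [ 0.01 -0.01  0.34] turn -0.01
```

View pics/w9.png

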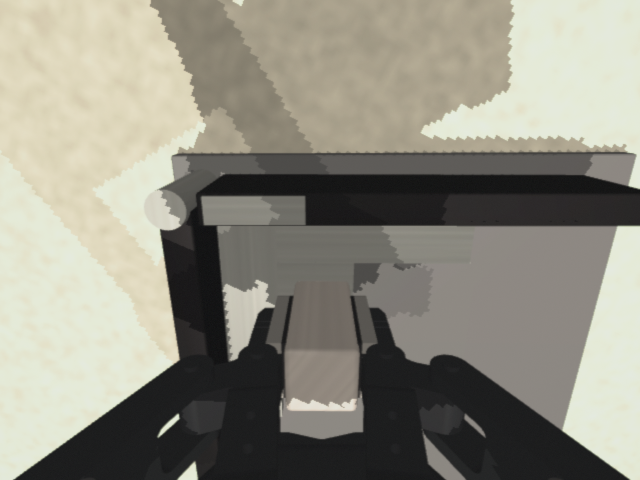

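View pics/s9.png

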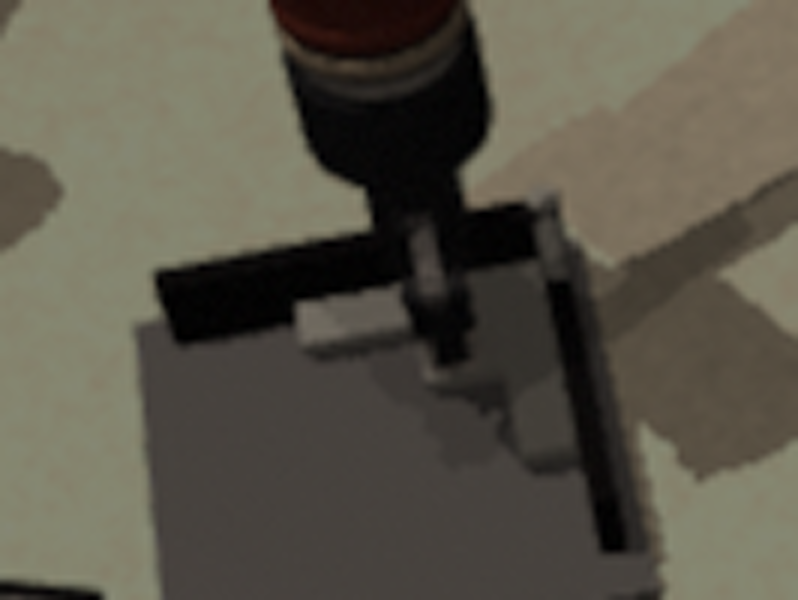

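Both views show the legs flush along both panels and the hinged panel parallel to the case edge. Pressing is steady at about 10 N and 8 N, so I'm handing in.

```bash
python3 -c "
from plant import manip
manip.job_done()
from h import *
rel([.465,-.2246,.0319],26.3)"
```

```text
the job is handed in; nothing more can be done
the job is handed in; nothing more can be done
```

I gripped the grey steel square by its upright grip, carried it over to the case, and pressed it against the fixed panel and the hinged panel. I handed the job in at about 10.6 s, still gripping and pressing. No verdict is reported.

**Last checks before handing in:**
- **Force:** about 10 N towards the fixed panel and 8 N towards the hinged one, steady over the last 0.5 s with the arm at rest.
- **Alignment:** the hinge was about 0.008 rad from square, the tool was tilted about 0.016 rad, and its yaw was within about 0.1° of the case.
- **Height:** I estimate the square sits about 5 mm above the case floor, hovering rather than flat on it. That is inside the 12 mm limit.
- **Bystanders:** nothing near the path was touched as far as I saw, but I took no separate measurement of their positions.

**Disagreement:** camera readings of the square's leg tip, the hinged panel's edge and the tool position were each 2–3 mm off nominal, all in the same direction. I took this as calibration error, because both panels pushed back with firm contact. The outer corner itself was hidden behind the panel, so its gap to the case corner is inferred and not seen.

A check I ran after handing in was refused, so there is no measurement from the final second.

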